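Index the clamp turntable and load its empty station

ROBOT

A 6-joint arm with a two-finger parallel gripper is mounted at the origin on the work surface. World frame = base frame: x ahead of the robot, y to its left, z up, the work surface at z = 0. Lengths are in mm, angles in rad, forces in N, time in s.
With the tool pointing down it reaches from about 300 to 775 mm from the base axis. Payload 14.6 kg.
Tool frame: the origin (TCP) lies at the very end of the fingers, on their centre line; the grasp point (between the pads) lies 19 mm behind it (manip.grip_depth is the distance from the TCP to the grasp point, in mm); z points along the fingers, y is the direction in which the jaws open and shut (so a half turn about z gives the same grasp; the last joint's range is limited). The gripper opens to 85 mm and grips with 20 to 120 N. Pads are 22 mm wide; open, the fingers measure 114 mm over their backs; the gripper's body (76 mm by 85 mm) begins 54 mm behind the grasp point. The pads swing forward as they close: fully open they stand 13 mm farther back than shut.
Start: joints at [-1.273, 0.3, 1.521, -0, 1.321, -0.067], TCP at [196.212, -513.8, 231.281] pointing down, gripper open.
Joint ranges: [-3.03, 3.03], [-0.79, 2.21], [0.23, 2.52], [-1.04, 4.18], [0, 3.07], [-2.55, 2.55]. Speed limits (rad/s): [2.22, 2.22, 2.57, 3.14, 3.14, 3.14].

INTERFACE

Orientations are given as a unit quaternion [w, x, y, z].
In Python, from rig import monitor, capture, camera_params, manip gives the robot as it stands. The module is installed in compiled form; this text tells all that it offers.
- The arm moves only by the tool arm_command, never from a script. Its argument "steps" is a list of rows, each an object with "linear": the shift along the tool's x, y, z in m, a list of three; "turn": the turn about the tool's z in degrees. A call has 1 to 10 rows; each row is the pose to reach, as a shift and turn from the pose commanded when the call began, along the tool's axes at that moment; what a row does not reach only later rows make up. A row lasts 1/10 s, in which the tool goes at most 50 mm and 8.59 degrees, less where a joint would pass 70% of its speed; a pose out of reach is approached as far as the arm can. A call with a gripper value outside its range is refused whole. "claw" is the closure in counts, from 0 (fully open) to 255 (shut), set as the call begins (left out, the last holds). The fingers move at their own pace and stop on an object; "squeeze" is the grip in N (left out, the last holds). Time passes only in rows, so rows that repeat a pose let the fingers close. It gives the time, the measured TCP pose, the force and the opening at its end, in the units of the state.
- monitor.get_state(): the state, without advancing time (a new reading comes with each control period).
- capture(name): name is "scene" or "top"; returns the picture (400x640x3 uint8, red, green, blue); there is no depth.
- camera_params(name): a dict with "fx", "fy", "cx", "cy" (pixels), "D" ([k1, k2, p1, p2, k3] as OpenCV has them; the pictures are not rectified), "rvec" (rotation vector, rad) and "tvec" (3), from world to camera coordinates, as OpenCV has them. Camera axes: x right, y down, z forward; pixel columns grow to the right and rows downward; lengths in mm; the calibration is good to about 2 mm. A picture is of the moment at which its call begins. camera_params takes no time and is no camera call.
- manip.finish_job(): hands the job in, once; it reports no verdict.
The state is a dict: "clock": time; "joints": joint angles; "qd": joint speeds; "joint_torque": joint torques, N m; "ee_pos": TCP position; "eef_rot": TCP orientation; "wrist_force": force on the tool from outside, world axes, zero at the start; "torque": the same for the moment, N m; "gripper_width": finger opening in mm.
Only numpy, scipy, OpenCV 4.12 (cv2) and the standard library are available. Lean on these libraries where they do the work, as an engineer would, in place of code of your own. Each camera call takes 0.05 s, during which the arm holds its last target. There are 200 camera calls.

TASK

Turn the round assembly table by pushing one of its upright pegs until the empty orange station's black line meets the red pointer; if a hidden catch stops the table short, do not force it but press the red button on its yellow block all the way down and turn on. Then lift the loose clamp block out of its lane in the blue tray, set it down upright on the black mat and let go, take it again across its narrow width, and stand it in the empty station between the two blue stops, leaving the line at the pointer. Do not disturb the steel contact, the tape roll or the grey insulator.

Things in the scene. Friction and masses are not known exactly. Their poses are not given: they have to be found in the camera images.
- turntable (a joint): white disc, 290 mm across, 12 mm thick, top at z = 42 mm, on a free upright axis; 1.5 N at a peg turns it, it stays where left. rad, grows counter-clockwise from above; 0 = empty station at the red pointer. Starts at +0.7 to +1.8: turn clockwise. If the hidden catch is up (nothing shows it) it stops near +0.45 (or +2.35) on a stiff spring (about 3 N/mm); the button pressed fully once drops it for good.
- stand: the fixed black steel stand of the turntable. Origin on the turntable's axis at the level of the work surface; z up. Seen from its origin the red pointer lies in the direction 2.10 rad counter-clockwise from its own x axis, the button at 0.87 rad.
- index_mark (a point): the fixed point at the tip of the red pointer, 140 mm from the turntable's axis, level with the disc's top, where the black line must come. The pointer stands outside the disc, its top 44 mm high.
- station_mark (a point): point on the disc's top, 140 mm from the axis, at the outer end of the black line (8 mm wide) that belongs to the empty station; turns with the disc.
- empty_station (a point): centre of the empty station's orange floor on the disc top, 85 mm from the axis on the radius of the black line. Two blue stops, 34 mm high, 34 mm along the radius, 9 mm thick, stand 66 mm apart (inner faces) along the tangent; radially it is open (hub 44 mm across, 14 mm high). The other two stations, 120 deg away, hold blocks fixed to the disc (tops at z = 87 mm).
- peg_a (a point): top of an upright black push peg, 14 mm diameter (17 mm steel collar in the lowest 6 mm), 45 mm tall, top 87 mm above the work surface, 130 mm from the axis, 60 degrees counter-clockwise of the empty station; turns with the disc
- peg_b (a point): top of the second, equal peg, 180 degrees from the empty station
- peg_c (a point): top of the third, equal peg, 60 degrees clockwise of the empty station
- release_top (a point): centre of the top of the red release button (32 mm diameter) on a yellow block beside the disc, 200 mm from the axis. It is pressed straight down 12 mm against about 3 to 5 N and springs back up by itself. At least 10 mm of travel drops the catch; a press when the catch is already down changes nothing.
- clamp_block: loose aluminium clamp half, 58 mm long (its x), 34 mm wide (its y), 45 mm tall, 0.2 kg; saddle 34 x 12 mm deep across the middle of its top. Origin: centre of its underside, z up. In the tray lane walls hem in its flanks: only its ends (58 apart) can be gripped; in the station the stops hem in its ends: only its flanks (34 apart) can. Its x goes along the lane, later along the tangent, either way.
- tray: fixed blue tray, 160 mm along its x, 100 mm along its y; origin: centre of its underside. Two lanes along x, 42.5 mm wide, centred at y = +/-23.75 mm; floor 4 mm thick, lane walls 49 mm high, end walls 22 mm high, inside length 150 mm. One lane holds the clamp block (near its middle, lengthwise), the other the contact.
- mat: fixed black rubber mat, 130 mm along its x, 120 mm along its y, 5 mm thick; origin at the centre of its underside. The block is put down here, its centre over the mat, to change the grip.
- contact: bystander: loose stepped steel contact, 28 mm diameter, 45 mm tall, standing in the other lane; origin at the centre of its underside
- tape: bystander: loose roll of black tape lying flat, 80 mm diameter, 48 mm tall; origin at the centre of its underside
- insulator: bystander: loose grey insulator with a white top, 58 mm diameter, 95 mm tall, standing; origin at the centre of its underside
Not all that is in view belongs to the job. What is meant by the clamp_block is not pink, and is the larger of those in its own colour. There is more than one size of the mat; the one meant has the size given above.

How it is judged:
By the outcome, as a careful person would: the job done as asked, in the order asked, and still so for the second after the job is handed in, with the robot touching nothing.
It also fails if it takes over 72 s, if anything falls off the work surface, if the arm or the gripper's body presses on something with over 40 N, if the wrist force passes 120 N, or if a joint passes its speed limit or range.

## Working session

There is one attempt and no reset: what is moved stays moved. The work goes in short steps, Python scripts to look and compute and a tool call to move; the robot and the scene stay as the last step left them, time stands still between calls to the robot, and variables do not carry over. Pictures are saved under pics/ and viewed, about 8 in all and at most 12, crops included, and the job is handed in when it is done.

Besides the shell and the picture viewer there is one more tool, called by a JSON object that holds its "op" and its "data". arm_command: Moves the arm, as the interface text tells. Its arguments: {"type":"object","properties":{"steps":{"type":"array","items":{"type":"object","properties":{"linear":{"type":"array","items":{"type":"number"}},"turn":{"type":"number"}}}},"claw":{"type":"number"},"squeeze":{"type":"number"}},"required":["steps"]}

```bash
mkdir -p pics; cat > h.py <<'E'
import numpy as np, cv2
from rig import monitor, capture, camera_params, manip
def cam(n):
    p=camera_params(n); K=np.array([[p['fx'],0,p['cx']],[0,p['fy'],p['cy']],[0,0,1.]])
    return K,np.array(p['D'],float),np.array(p['rvec'],float),np.array(p['tvec'],float)
def ray(n,uv):
    K,D,r,t=cam(n); q=cv2.undistortPoints(np.array(uv,float).reshape(-1,1,2),K,D).reshape(-1,2)
    R=cv2.Rodrigues(r)[0]; return -R.T@t.ravel(), np.c_[q,np.ones(len(q))]@R
def plane(n,uv,z):
    o,d=ray(n,uv); return o+d*((z-o[2])/d[:,2])[:,None]
def proj(n,P):
    K,D,r,t=cam(n); return cv2.projectPoints(np.array(P,float).reshape(-1,3),r,t,K,D)[0].reshape(-1,2)
def save(n,f,crop=None,s=1):
    im=capture(n); np.save('pics/'+f+'.npy',im); out(im,f,crop,s); return im
def out(im,f,crop=None,s=1):
    b=im[...,::-1]
    if crop: x0,y0,x1,y1=crop; b=b[y0:y1,x0:x1]
    cv2.imwrite('pics/'+f+'.png',cv2.resize(b,None,fx=s,fy=s,interpolation=cv2.INTER_CUBIC))
E
python3 - <<'E'
from h import *
save('top','t0',None,1.25);save('scene','s0',None,1.25)
for n in('top','scene'):print(n,ray(n,[[320,200]]))
print(monitor.get_state())
E
```

```text
top (array([ 416.47305947,   87.20858863, 1316.09112811]), array([[ 0.12240639, -0.00916557, -0.99263997]]))
scene (array([1218.57059298,   75.75045141, 1144.68323757]), array([[-0.53240246,  0.03664841, -0.84581145]]))
{'clock': 0.1, 'joints': array([-1.27260618e+00,  3.00383281e-01,  1.52151120e+00,  2.39197983e-05,
        1.32072817e+00, -6.66153224e-02]), 'qd': array([-0.00111067,  0.0003047 , -0.00059354, -0.00093442, -0.00088938,
        0.00026578]), 'joint_torque': array([ 4.18798387e-03, -5.44374526e+01, -3.62370694e+01,  1.34940537e-04,
        3.00127205e-03,  2.91823687e-05]), 'ee_pos': array([ 196.15413423, -513.60418676,  230.799058  ]), 'eef_rot': array([-5.12888972e-04,  9.83411100e-01,  1.81390027e-01, -4.79884367e-05]), 'wrist_force': array([ 0.21632029,  0.15763365, -0.21761063]), 'torque': array([0.00124278, 0.05673044, 0.01506915]), 'gripper_width': 85.46308533703218}
```

View pics/t0.png

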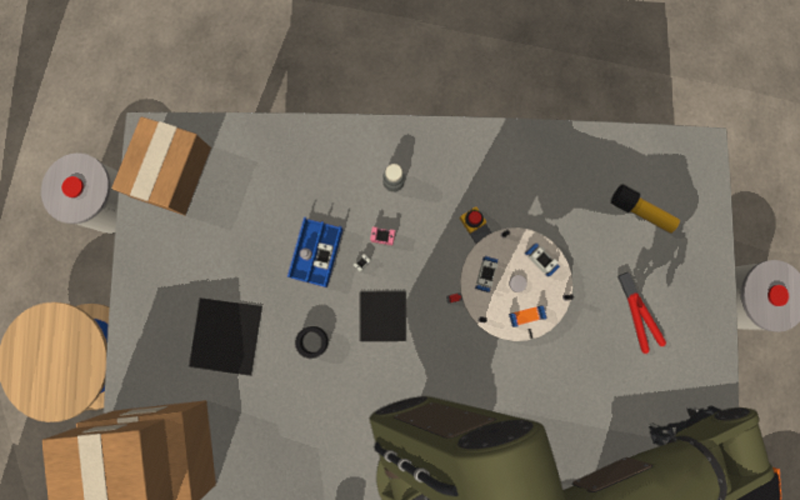

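View pics/s0.png

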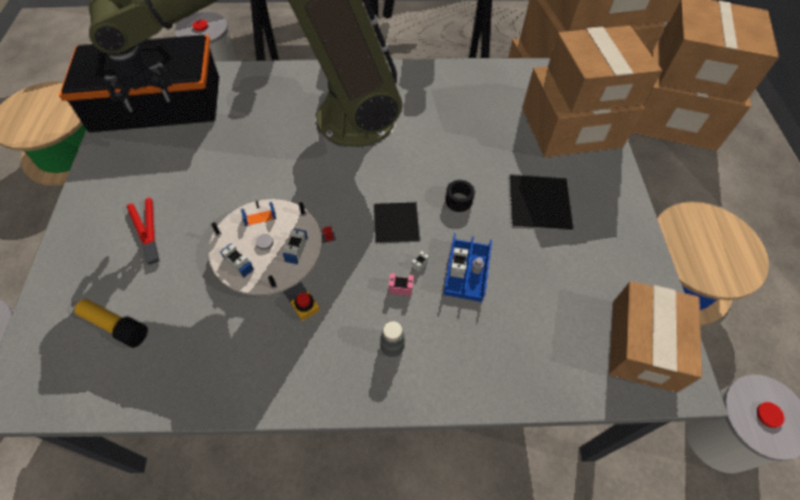

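Top view (1.25x): the disc is centred at (517,283), pointer (455,297), button (475,217) and orange station (528,316). The tray is at (316,252). Block candidates are a grey one in the tray at (325,255), a small grey one at (362,262) and a pink one at (382,236). Mat candidates are at (383,316) and (225,336). Next I'll measure all of these.

```bash
python3 - <<'E'
from h import *
im=np.load('pics/t0.npy'); hsv=cv2.cvtColor(im,cv2.COLOR_RGB2HSV); g=hsv[...,2]
def blobs(m,box,z,name,amin=8):
    x0,y0,x1,y1=box; k=np.zeros(m.shape,np.uint8); k[y0:y1,x0:x1]=m[y0:y1,x0:x1]*255
    n,l,s,c=cv2.connectedComponentsWithStats(k)
    for i in range(1,n):
        if s[i,4]<amin: continue
        ys,xs=np.where(l==i); r=cv2.minAreaRect(np.float32(plane('top',np.c_[xs,ys],z)[:,:2]))
        print(name,s[i,4],c[i].round(1),'xyz',plane('top',[c[i]],z)[0].round(1),'rect',np.round(r[0],1),np.round(r[1],1),round(r[2],1))
H,S,V=hsv[...,0],hsv[...,1],hsv[...,2]
blobs((V<50),(280,225,335,280),5,'mat1',300)
blobs((V<50),(145,230,215,305),5,'mat2',300)
red=((H<6)|(H>174))&(S>150)
blobs(red,(350,225,375,245),44,'pointer')
blobs(red,(365,160,395,190),60,'button')
blobs((H>6)&(H<20)&(S>150),(400,235,445,270),42,'orange')
blobs((H>105)&(H<125)&(S>140)&(V>60),(225,170,280,232),4,'tray',30)
blobs((V<45),(365,180,462,275),87,'pegs',5)
white=(S<60)&(V>165)
# disc ellipse
k=(((S<45)&(V>150))*255).astype(np.uint8); k[:,:360]=0;k[:,465:]=0;k[:175]=0;k[280:]=0
c=max(cv2.findContours(k,0,1)[0],key=cv2.contourArea); h=cv2.convexHull(c)
P=np.float32(plane('top',h.reshape(-1,2),42)[:,:2]); print('disc',cv2.fitEllipse(P), cv2.minEnclosingCircle(P))
out(im,'c1',(225,160,305,225),8) if 0 else None
a=cv2.resize(im[165:240,225:325],None,fx=4,fy=4,interpolation=2)
b=cv2.resize(im[165:285,355:470],None,fx=5,fy=5,interpolation=2)[:,:400+175]
b=cv2.resize(im[170:280,360:465],None,fx=3.8,fy=3.8,interpolation=2)
C=np.zeros((420,800,3),np.uint8); C[:300,:400]=a; C[:418,400:799]=b
out(C,'c1')
E
```

```text
mat1 1355 [305.9 252.9] xyz [404.6 117.2   5. ] rect [404.4 117.1] [122.7 110.7] 1.2
mat2 2764 [179.9 268.8] xyz [342.9 526.7   5. ] rect [343.2 527.3] [165.5 180.8] 83.7
pointer 46 [363.5 238. ] xyz [455.3 -64.5  44. ] rect [455.9 -65.1] [16.8 27.8] 15.0
button 87 [379.6 173.5] xyz [ 660.2 -111.9   60. ] rect [ 660.3 -111.8] [29.4 28.8] 0.2
orange 174 [421.3 252.3] xyz [ 413.5 -249.3   42. ] rect [ 413.5 -249.5] [31.3 54.9] 14.7
tray 1184 [251.1 201. ] xyz [570.2 301.6   4. ] rect [568.8 299.1] [105.8 160.7] 76.7
pegs 11 [379.2 180.4] xyz [ 633.4 -106.6   87. ] rect [ 633. -106.] [ 3.1 18.7] 1.3
pegs 14 [404.  186.5] xyz [ 616.  -184.1   87. ] rect [ 616.  -184.1] [ 6.6 15.7] 45.6
pegs 60 [435.  207.5] xyz [ 552.4 -281.    87. ] rect [ 552.4 -281.1] [24.2 20.3] 45.6
pegs 72 [389.8 218.3] xyz [ 515.9 -139.8   87. ] rect [ 516.  -139.9] [24.7 27.7] 76.1
pegs 14 [454.4 237.3] xyz [ 461.3 -341.1   87. ] rect [ 462.2 -341.5] [ 6.2 15.9] 0.9
pegs 13 [385.8 255.2] xyz [ 403.1 -128.    87. ] rect [ 403.6 -128.7] [ 6.1 12.3] 1.0
disc ((491.4934997558594, -226.60589599609375), (279.8377990722656, 286.7105407714844), 60.32047653198242) ((493.6265869140625, -224.19549560546875), 144.614013671875)
```

View pics/c1.png

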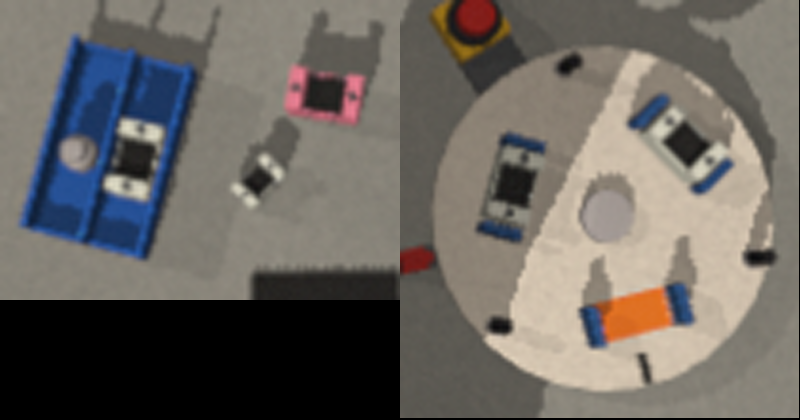

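The clamp block is the grey one in the tray's right lane at (325,255). It is clearly larger than the small grey one at (362,262), and the one at (382,236) is pink. The mat is the one at (383,316), which measures about 123x111 and fits 130x120; the other is about 165x181. I'll cage peg_a at about (462,-350).

{"op": "arm_command", "data": {"steps": [{"linear": [0.04, -0.008, 0.01], "turn": -7}, {"linear": [0.08, -0.016, 0.02], "turn": -14}, {"linear": [0.12, -0.024, 0.03], "turn": -21}, {"linear": [0.16, -0.032, 0.04], "turn": -28}, {"linear": [0.2, -0.04, 0.05], "turn": -35}, {"linear": [0.24, -0.048, 0.06], "turn": -42}, {"linear": [0.28, -0.055, 0.07], "turn": -49}, {"linear": [0.307, -0.058, 0.08], "turn": -55}, {"linear": [0.307, -0.058, 0.08], "turn": -55}], "claw": 120}}

```text
clock: 1.0
ee_pos: [464.1, -347.8, 149.4]
eef_rot: [-0.001, 0.786, 0.618, -0.0]
wrist_force: [-0.3, -0.3, -0.5]
gripper_width: 45.0
```

```bash
cat >> h.py <<'E'
def pose():
    s=monitor.get_state(); w,x,y,z=s['eef_rot']; from scipy.spatial.transform import Rotation as Ro
    return s, Ro.from_quat([x,y,z,w]).as_matrix()
def to(x,y,z,psi):
    s,R=pose(); p0=np.degrees(np.arctan2(R[1,0],R[0,0])); v=R.T@(np.array([x,y,z])-s['ee_pos'])
    print('at',s['ee_pos'].round(1),'psi',p0.round(1),'w',round(s['gripper_width'],1),'F',s['wrist_force'].round(1),'t',s['clock'].round(2),'-> lin',v.round(1),'turn',round((p0-psi+180)%360-180,1))
E
python3 - <<'E'
from h import *
save('top','t1',(360,170,500,290),5)
save('scene','s1')
to(462,-350,62,76)
E
```

```text
Traceback (most recent call last):
  File "h.py", line 24, in to
    print('at',s['ee_pos'].round(1),'psi',p0.round(1),'w',round(s['gripper_width'],1),'F',s['wrist_force'].round(1),'t',s['clock'].round(2),'-> lin',v.round(1),'turn',round((p0-psi+180)%360-180,1))
                                                                                                                        ^^^^^^^^^^^^^^^^
AttributeError: 'float' object has no attribute 'round'
```

View pics/t1.png

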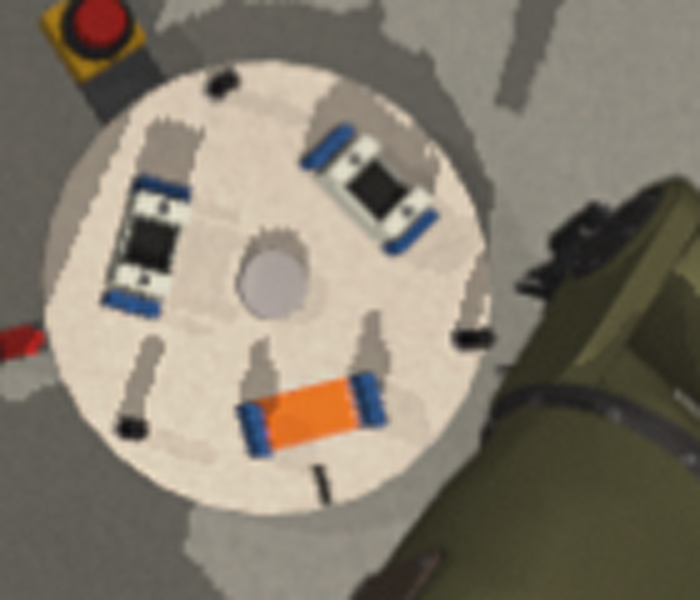

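```bash
sed -i "s/s\['clock'\].round(2)/round(s['clock'],2)/" h.py; python3 - <<'E'
from h import *
print('tcp px top',proj('top',[[464,-348,150]]))
print('peg', plane('top',[[457,237.7]],87),plane('top',[[453,237.6]],44))
print(proj('scene',[[462,-350,87],[464,-348,150]]))
to(462,-350,62,76)
im=np.load('pics/s1.npy'); out(im,'s1c',(140,110,280,270),4)
E
```

```text
tcp px top [[463.96041167 235.73735657]]
peg [[ 460.14453713 -349.42281013   87.        ]] [[ 461.77501278 -351.64370671   44.        ]]
[[170.35420352 178.36614483]
 [164.96705347 166.91319591]]
at [ 462.3 -349.8  150.8] psi 75.9 w 45.5 F [-0.6 -0.  -0.2] t 1.1 -> lin [-0.3 -0.1 88.8] turn -0.1
```

View pics/s1c.png

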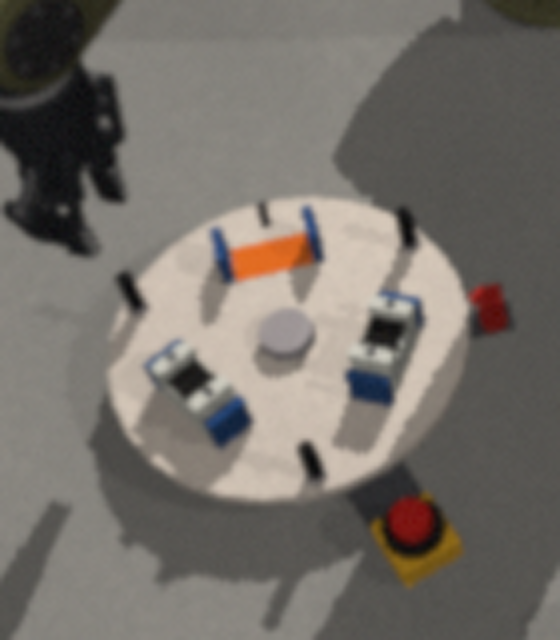

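{"op": "arm_command", "data": {"steps": [{"linear": [0, 0, 0.03], "turn": 0}, {"linear": [-0.001, 0, 0.06], "turn": 0}, {"linear": [-0.001, 0, 0.09], "turn": 0}, {"linear": [-0.001, 0, 0.09], "turn": 0}]}}

```text
clock: 1.5
ee_pos: [459.8, -350.6, 58.2]
eef_rot: [-0.003, 0.789, 0.614, -0.001]
wrist_force: [-0.7, -0.4, 0.1]
gripper_width: 44.8
```

{"op": "arm_command", "data": {"steps": [{"linear": [0, 0, 0], "turn": 0}, {"linear": [0, 0, 0], "turn": 0}], "claw": 189}}

```text
clock: 1.7
ee_pos: [462.5, -352.0, 63.3]
eef_rot: [0.001, 0.789, 0.615, 0.0]
wrist_force: [1.5, -0.1, 0.2]
gripper_width: 21.9
```

```bash
cat >> h.py <<'E'
def arc(a0,a1,n,c=(494,-224),r=130,z=60,flip=0):
    s,R=pose(); p0=np.degrees(np.arctan2(R[1,0],R[0,0])); print(s['ee_pos'].round(1),p0.round(1),s['gripper_width'],s['wrist_force'].round(1),s['clock'])
    for a in np.linspace(a0,a1,n+1)[1:]:
        t=np.radians(a); P=np.array([c[0]+r*np.cos(t),c[1]+r*np.sin(t),z]); v=R.T@(P-s['ee_pos'])
        print((v/1000).round(3).tolist(), round((p0-(a-180)+180)%360-180,1))
E
python3 - <<'E'
from h import *
arc(256,194,16)
E
```

```text
[ 462.5 -352.    63.3] 75.8 21.87833663064597 [ 1.5 -0.1  0.2] 1.7
[0.002, -0.009, 0.003] 3.7
[0.003, -0.018, 0.003] 7.6
[0.004, -0.027, 0.003] 11.5
[0.006, -0.035, 0.003] 15.3
[0.009, -0.044, 0.003] 19.2
[0.012, -0.052, 0.003] 23.1
[0.016, -0.06, 0.003] 27.0
[0.02, -0.067, 0.003] 30.8
[0.025, -0.075, 0.003] 34.7
[0.03, -0.082, 0.003] 38.6
[0.036, -0.089, 0.003] 42.5
[0.042, -0.095, 0.003] 46.3
[0.049, -0.101, 0.003] 50.2
[0.056, -0.106, 0.003] 54.1
[0.063, -0.111, 0.003] 58.0
[0.07, -0.115, 0.003] 61.8
```

{"op": "arm_command", "data": {"steps": [{"linear": [0.001, -0.009, 0], "turn": 4}, {"linear": [0.002, -0.018, 0], "turn": 8}, {"linear": [0.003, -0.027, 0], "turn": 12}, {"linear": [0.005, -0.036, 0], "turn": 15}, {"linear": [0.008, -0.045, 0], "turn": 19}, {"linear": [0.011, -0.053, 0], "turn": 23}, {"linear": [0.015, -0.061, 0], "turn": 27}, {"linear": [0.019, -0.069, 0], "turn": 31}, {"linear": [0.024, -0.076, 0], "turn": 35}, {"linear": [0.024, -0.076, 0], "turn": 35}]}}

```text
clock: 2.7
ee_pos: [394.3, -309.4, 62.9]
eef_rot: [0.001, 0.937, 0.349, 0.001]
wrist_force: [-0.2, -0.3, -0.4]
gripper_width: 22.1
```

```bash
python3 - <<'E'
from h import *
arc(221,194,8)
E
```

```text
[ 394.3 -309.4   62.9] 40.8 22.1276193732734 [-0.2 -0.3 -0.4] 2.7
[0.001, -0.007, 0.003] 3.2
[0.002, -0.014, 0.003] 6.6
[0.003, -0.022, 0.003] 9.9
[0.005, -0.029, 0.003] 13.3
[0.007, -0.037, 0.003] 16.7
[0.009, -0.044, 0.003] 20.1
[0.012, -0.051, 0.003] 23.4
[0.015, -0.058, 0.003] 26.8
```

{"op": "arm_command", "data": {"steps": [{"linear": [0.001, -0.008, 0], "turn": 3}, {"linear": [0.002, -0.016, 0], "turn": 7}, {"linear": [0.003, -0.024, 0], "turn": 10}, {"linear": [0.005, -0.031, 0], "turn": 13}, {"linear": [0.007, -0.038, 0], "turn": 17}, {"linear": [0.009, -0.045, 0], "turn": 20}, {"linear": [0.012, -0.052, 0], "turn": 23}, {"linear": [0.015, -0.059, 0], "turn": 27}, {"linear": [0.015, -0.059, 0], "turn": 27}]}}

```text
clock: 3.6
ee_pos: [367.4, -255.0, 62.2]
eef_rot: [0.001, 0.993, 0.122, 0.001]
wrist_force: [0.2, 0.1, 0.0]
gripper_width: 22.3
```

```bash
python3 - <<'E'
from h import *
save('top','t2'); im=save('scene','s2',(140,110,280,270),4)
def st(n,f):
    im=np.load('pics/'+f+'.npy'); h=cv2.cvtColor(im,cv2.COLOR_RGB2HSV)
    b=(350,170,470,290) if n=='top' else (150,140,280,260)
    m=((h[...,0]>6)&(h[...,0]<20)&(h[...,1]>150)); ys,xs=np.where(m); k=(xs>b[0])&(xs<b[2])&(ys>b[1])&(ys<b[3]); xs,ys=xs[k],ys[k]
    if len(xs)<15: print(n,len(xs)); return
    P=plane(n,np.c_[xs,ys],42)[:,:2]; r=cv2.minAreaRect(np.float32(P)); d=np.array(r[0])-[494,-224]
    print(n,len(xs),np.round(r[0],1),np.round(r[1]),'ang',np.degrees(np.arctan2(d[1],d[0])).round(1)%360,np.hypot(*d).round(1))
st('top','t1');st('scene','s1');st('top','t2');st('scene','s2')
arc(194,184,9)
E
```

```text
top 178 [ 535.  -180.4] [321.  58.] ang 46.8 59.9
scene 162 [ 552.1 -180.5] [344.  63.] ang 36.8 72.6
top 195 [ 534.2 -138.8] [271.  55.] ang 64.7 94.2
scene 132 [ 556.7 -143.6] [312.  59.] ang 52.1 101.9
[ 367.4 -255.4   62. ] 14.1 22.158091108291977 [-0.2  0.1 -0.1] 3.7
[0.0, -0.002, 0.002] 1.2
[0.001, -0.005, 0.002] 2.3
[0.001, -0.007, 0.002] 3.4
[0.001, -0.01, 0.002] 4.5
[0.001, -0.012, 0.002] 5.6
[0.001, -0.015, 0.002] 6.8
[0.002, -0.017, 0.002] 7.9
[0.002, -0.02, 0.002] 9.0
[0.002, -0.022, 0.002] 10.1
```

View pics/s2.png

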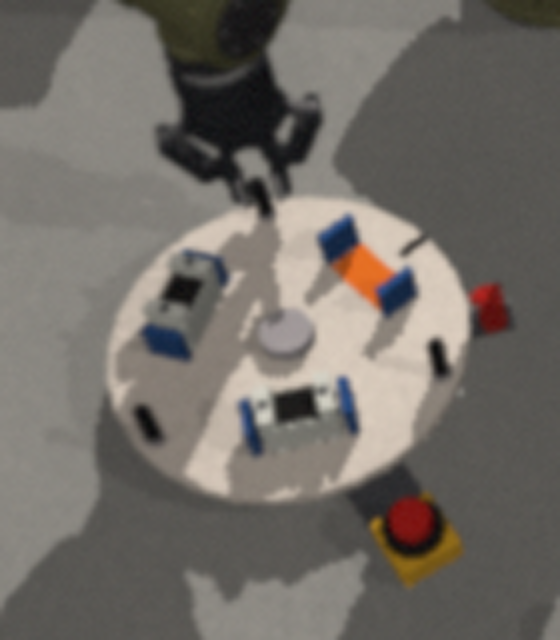

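{"op": "arm_command", "data": {"steps": [{"linear": [0, -0.002, 0], "turn": 1}, {"linear": [0.001, -0.004, 0], "turn": 2}, {"linear": [0.001, -0.007, 0], "turn": 3}, {"linear": [0.001, -0.009, 0], "turn": 4}, {"linear": [0.001, -0.009, 0], "turn": 4}]}}

```text
clock: 4.2
ee_pos: [365.6, -245.6, 61.2]
eef_rot: [-0.0, 0.996, 0.086, -0.0]
wrist_force: [0.3, 0.0, -0.8]
gripper_width: 22.2
```

{"op": "arm_command", "data": {"steps": [{"linear": [0, -0.002, 0], "turn": 1}, {"linear": [0, -0.004, 0], "turn": 2}, {"linear": [0, -0.004, 0], "turn": 2}, {"linear": [0, -0.004, 0], "turn": 2}]}}

```text
clock: 4.6
ee_pos: [365.0, -241.8, 61.2]
eef_rot: [-0.0, 0.998, 0.069, -0.0]
wrist_force: [-0.3, -0.1, -0.7]
gripper_width: 22.2
```

```bash
cat >> h.py <<'E'
def st(n,im,c=(494,-224)):
    h=cv2.cvtColor(im,cv2.COLOR_RGB2HSV)
    m=((h[...,0]>6)&(h[...,0]<20)&(h[...,1]>150)); ys,xs=np.where(m); P=plane(n,np.c_[xs,ys],42)[:,:2]
    P=P[np.hypot(*(P-c).T)<125]
    if len(P)<15: print(n,len(P)); return
    r=cv2.minAreaRect(np.float32(P)); d=np.array(r[0])-c
    print(n,len(P),np.round(r[0],1),np.round(r[1]),r[2],'ang',np.degrees(np.arctan2(d[1],d[0])).round(1)%360,np.hypot(*d).round(1))
E
python3 - <<'E'
from h import *
for f in('1','2'): st('top',np.load(f'pics/t{f}.npy'));st('scene',np.load(f'pics/s{f}.npy'))
st('scene',capture('scene'));st('top',capture('top'))
arc(188,184,4)
E
```

```text
top 174 [ 413.5 -249.5] [31. 55.] 14.700631141662598 ang 197.6 84.4
scene 140 [ 413.7 -247.9] [30. 63.] 16.48200225830078 ang 196.6 83.8
top 191 [ 434.5 -163. ] [60. 32.] 45.22550964355469 ang 134.3 85.2
scene 103 [ 433.1 -166.8] [57. 29.] 41.69780731201172 ang 136.8 83.5
scene 100 [ 438.  -161.8] [51. 30.] 35.64706039428711 ang 132.0 83.7
top 196 [ 441.3 -157.7] [62. 32.] 38.63376998901367 ang 128.5 84.7
[ 365.  -241.9   61.3] 7.9 21.82827679486957 [ 0.3 -0.1  0.9] 4.7
[0.0, -0.002, 0.001] 0.9
[0.0, -0.004, 0.001] 1.9
[0.0, -0.007, 0.001] 2.9
[0.001, -0.009, 0.001] 3.9
```

{"op": "arm_command", "data": {"steps": [{"linear": [0, -0.002, 0], "turn": 1}, {"linear": [0, -0.004, 0], "turn": 2}, {"linear": [0, -0.004, 0], "turn": 2}]}}

```text
clock: 5.0
ee_pos: [364.4, -237.7, 61.3]
eef_rot: [-0.0, 0.999, 0.051, -0.0]
wrist_force: [1.0, 1.0, -0.4]
gripper_width: 22.1
```

{"op": "arm_command", "data": {"steps": [{"linear": [0, -0.001, 0], "turn": 0.5}, {"linear": [0, -0.002, 0], "turn": 1}, {"linear": [0, -0.002, 0], "turn": 1}]}}

```text
clock: 5.3
ee_pos: [364.3, -235.9, 61.3]
eef_rot: [-0.0, 0.999, 0.043, -0.0]
wrist_force: [-0.0, -0.5, 0.8]
gripper_width: 22.0
```

{"op": "arm_command", "data": {"steps": [{"linear": [0, -0.001, 0], "turn": 0.5}, {"linear": [0, -0.002, 0], "turn": 1}, {"linear": [0, -0.003, 0], "turn": 1.5}, {"linear": [0, -0.003, 0], "turn": 1.5}]}}

```text
clock: 5.7
ee_pos: [364.0, -232.8, 61.3]
eef_rot: [-0.0, 1.0, 0.029, -0.0]
wrist_force: [0.3, 0.5, -0.5]
gripper_width: 22.0
```

```bash
python3 - <<'E'
from h import *
st('scene',capture('scene'));st('top',capture('top'))
arc(184,182,2)
E
```

```text
scene 99 [ 442.3 -157.4] [52. 31.] 36.178794860839844 ang 127.8 84.3
top 198 [ 445.2 -155. ] [63. 32.] 34.468238830566406 ang 125.3 84.5
[ 363.9 -232.9   61.2] 3.4 22.111776658475698 [-0.5  0.2  0.4] 5.8
[0.0, -0.002, 0.001] 0.4
[0.0, -0.004, 0.001] 1.4
```

{"op": "arm_command", "data": {"steps": [{"linear": [0, -0.002, 0], "turn": 1}, {"linear": [0, -0.003, 0], "turn": 1.5}, {"linear": [0, -0.004, 0], "turn": 2}, {"linear": [0, -0.004, 0], "turn": 2}]}}

```text
clock: 6.2
ee_pos: [363.7, -228.8, 61.3]
eef_rot: [-0.0, 1.0, 0.012, -0.0]
wrist_force: [-0.2, 0.1, -0.6]
gripper_width: 21.7
```

{"op": "arm_command", "data": {"steps": [{"linear": [0, -0.002, 0], "turn": 1}, {"linear": [0, -0.003, 0], "turn": 1.5}, {"linear": [0, -0.004, 0], "turn": 2}, {"linear": [0, -0.004, 0], "turn": 2}]}}

```text
clock: 6.6
ee_pos: [363.7, -224.8, 61.3]
eef_rot: [-0.0, 1.0, -0.005, -0.0]
wrist_force: [0.3, -0.0, 0.4]
gripper_width: 22.3
```

```bash
python3 - <<'E'
from h import *
st('scene',capture('scene'));st('top',capture('top'))
arc(180.5,176,3)
E
```

```text
scene 94 [ 442.7 -157.2] [42. 31.] 34.65813446044922 ang 127.5 84.2
top 196 [ 450.2 -151.4] [62. 32.] 31.67267417907715 ang 121.1 84.8
[ 363.6 -224.9   61.2] -0.6 22.13650560126924 [ 0.4 -0.3 -1.2] 6.7
[0.0, -0.003, 0.001] 0.4
[0.0, -0.007, 0.001] 1.9
[0.001, -0.01, 0.001] 3.4
```

{"op": "arm_command", "data": {"steps": [{"linear": [0, -0.003, 0], "turn": 1.5}, {"linear": [0.001, -0.007, 0], "turn": 3}, {"linear": [0.001, -0.01, 0], "turn": 4.5}, {"linear": [0.001, -0.01, 0], "turn": 4.5}]}}

```text
clock: 7.1
ee_pos: [364.7, -214.8, 61.2]
eef_rot: [-0.0, 0.999, -0.044, -0.0]
wrist_force: [0.8, -0.2, -0.2]
gripper_width: 22.4
```

{"op": "arm_command", "data": {"steps": [{"linear": [0, -0.003, 0], "turn": 1.5}, {"linear": [0.001, -0.007, 0], "turn": 3}, {"linear": [0.001, -0.01, 0], "turn": 4.5}, {"linear": [0.001, -0.01, 0], "turn": 4.5}]}}

```text
clock: 7.5
ee_pos: [366.6, -205.0, 61.2]
eef_rot: [-0.0, 0.997, -0.083, -0.0]
wrist_force: [0.6, 0.4, -0.4]
gripper_width: 21.9
```

```bash
python3 - <<'E'
from h import *
im=save('top','t3',(340,215,420,275),8); st('top',im)
arc(170,164,3)
E
```

```text
top 199 [ 461.6 -145.5] [62. 32.] 22.85394859313965 ang 112.4 84.9
[ 366.6 -205.2   61.3] -9.5 22.106428401037792 [-0.2  0.4 -0.3] 7.55
[-0.001, -0.008, 0.001] 2.5
[-0.001, -0.013, 0.001] 4.5
[-0.0, -0.017, 0.001] 6.5
```

View pics/t3.png

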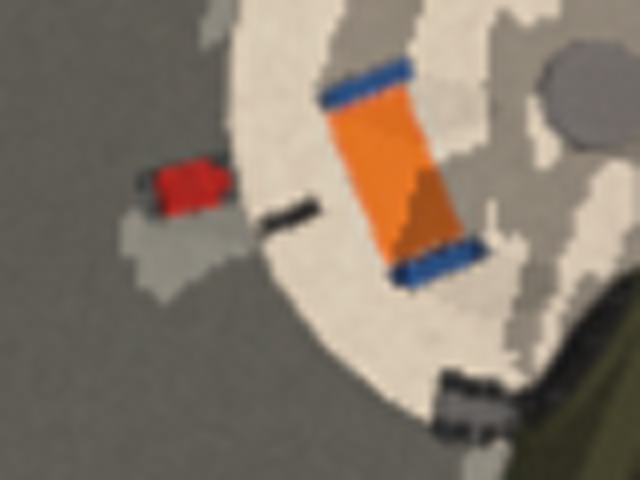

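```bash
python3 - <<'E'
from h import *
for nm,uv,z in(('tip',[368.9,237.3],43),('base mid',[360,238.8],44),('line out',[372.4,242.7],42),('line in',[379,240.5],42),('hub',[413.6,226.3],56)):
    p=plane('top',[uv],z)[0]; d=p[:2]-[494,-224]; print(nm,p.round(1),np.degrees(np.arctan2(d[1],d[0])).round(1),np.hypot(*d).round(1))
im=np.load('pics/t3.npy');h=cv2.cvtColor(im,cv2.COLOR_RGB2HSV)
m=((h[...,0]<6)|(h[...,0]>174))&(h[...,1]>150); ys,xs=np.where(m); k=(xs<375)&(ys>225)&(ys<250)&(xs>350);P=plane('top',np.c_[xs,ys][k],44)[:,:2]
d=(P.mean(0)-[494,-224]);print(P.mean(0),np.degrees(np.arctan2(d[1],d[0])))
E
```

```text
tip [457.9 -81.7  43. ] 104.2 146.8
base mid [452.6 -53.4  44. ] 103.6 175.5
line out [441.1 -93.1  42. ] 112.0 141.2
line in [ 448.4 -114.1   42. ] 112.5 119.0
hub [ 494.8 -221.3   56. ] 74.1 2.8
[455.72049787 -64.62168171] 103.50549043132732
```

{"op": "arm_command", "data": {"steps": [{"linear": [0, -0.004, 0], "turn": 2}, {"linear": [0, -0.008, 0], "turn": 3.5}, {"linear": [0, -0.012, 0], "turn": 5}, {"linear": [0, -0.015, 0], "turn": 6}, {"linear": [0.001, -0.018, 0], "turn": 7}, {"linear": [0.001, -0.018, 0], "turn": 7}]}}

```text
clock: 8.15
ee_pos: [370.7, -187.3, 61.2]
eef_rot: [-0.0, 0.99, -0.144, -0.0]
wrist_force: [-0.2, 0.2, 0.2]
gripper_width: 22.0
```

```bash
cat >> h.py <<'E'
def line(im,lo=100,hi=118,ra=112,rb=138,c=(494,-224)):
    a=np.radians(np.linspace(lo,hi,181)); g=cv2.cvtColor(im,cv2.COLOR_RGB2GRAY).astype(np.float32); prof=0
    for r in np.linspace(122,136,8):
        q=proj('top',np.c_[c[0]+r*np.cos(a),c[1]+r*np.sin(a),0*a+42]).astype(np.float32)
        prof=prof+cv2.remap(g,q[:,:1],q[:,1:],cv2.INTER_LINEAR).ravel()/8
    w=np.clip(np.median(prof)-prof-25,0,None); print('line ang',np.degrees((a*w).sum()/w.sum()).round(2),'depth',prof.min().round(),np.median(prof))
E
python3 - <<'E'
from h import *
line(np.load('pics/t3.npy'))
im=save('top','t4',(340,215,420,275),8); st('top',im);line(im,95,112)
arc(170,164,1)
E
```

```text
line ang 112.4 depth 57.0 202.26831
top 197 [ 473.2 -141.3] [62. 32.] 14.47927474975586 ang 104.1 85.2
line ang 104.44 depth 61.0 201.76392
[ 370.7 -187.4   61.3] -16.6 22.00763915705442 [-0.  -1.  -0.5] 8.2
[-0.001, 0.001, 0.001] -0.6
```

View pics/t4.png

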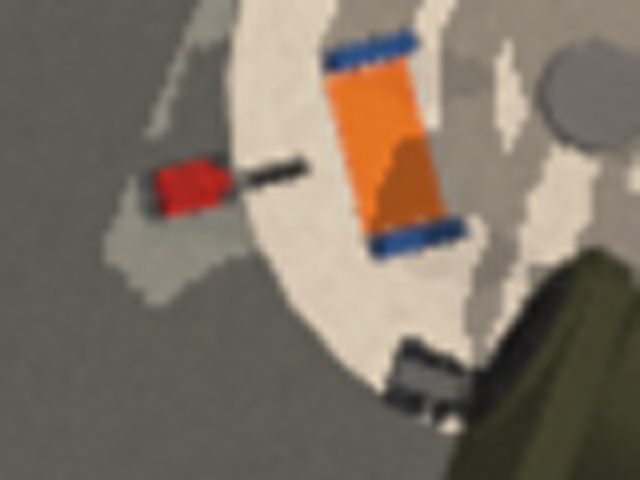

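{"op": "arm_command", "data": {"steps": [{"linear": [0, -0.001, 0], "turn": 0}, {"linear": [0, -0.001, 0], "turn": 0.5}, {"linear": [0, -0.001, 0], "turn": 0.5}]}}

```text
clock: 8.5
ee_pos: [370.9, -186.6, 61.3]
eef_rot: [-0.0, 0.989, -0.149, 0.0]
wrist_force: [-0.1, -0.9, 0.0]
gripper_width: 22.2
```

```bash
python3 - <<'E'
from h import *
im=capture('top');line(im,95,112); sc=capture('scene')
B={}
for n,im in(('top',np.load('pics/t0.npy')),('scene',np.load('pics/s0.npy'))):
    h=cv2.cvtColor(im,cv2.COLOR_RGB2HSV); bl=((h[...,0]>105)&(h[...,0]<125)&(h[...,1]>140)).astype(np.uint8)
    box=(225,165,285,235) if n=='top' else (350,180,400,245)
    k=np.zeros_like(bl);x0,y0,x1,y1=box;k[y0:y1,x0:x1]=bl[y0:y1,x0:x1]
    hull=cv2.convexHull(np.argwhere(k)[:,::-1].astype(np.int32)); m=cv2.fillConvexPoly(np.zeros_like(k),hull,1)
    w=(m>0)&(h[...,1]<70)&(h[...,2]>130)
    nn,l,s,c=cv2.connectedComponentsWithStats(w.astype(np.uint8))
    for i in range(1,nn):
        if s[i,4]>10: print(n,s[i],c[i].round(1),plane(n,[c[i]],49)[0].round(1))
    nb=(m>0)&(bl==0)
    q=plane(n,np.argwhere(k)[:,::-1],4)[:,:2]; 
    out(im,'tray_'+n,box,7)
a=cv2.imread('pics/tray_top.png');b=cv2.imread('pics/tray_scene.png')
C=np.zeros((490,800,3),np.uint8);C[:a.shape[0],:a.shape[1]]=a;C[:b.shape[0],425:425+b.shape[1]]=b;cv2.imwrite('pics/tray.png',C)
E
```

```text
line ang 104.24 depth 64.0 201.47461
top [255 195  11   7  45] [260.1 197.4] [577.1 266.   49. ]
top [240 200   7   8  37] [242.9 203.2] [557.3 320.1  49. ]
top [251 209  12   6  48] [256.4 211.6] [531.4 276.1  49. ]
scene [363 198  12   6  45] [368.2 200.5] [533.8 276.2  49. ]
scene [380 206   7   5  19] [383.1 207.7] [561.7 320.8  49. ]
scene [361 210  12   6  48] [366.3 212.9] [579.3 266.   49. ]
```

View pics/tray.png

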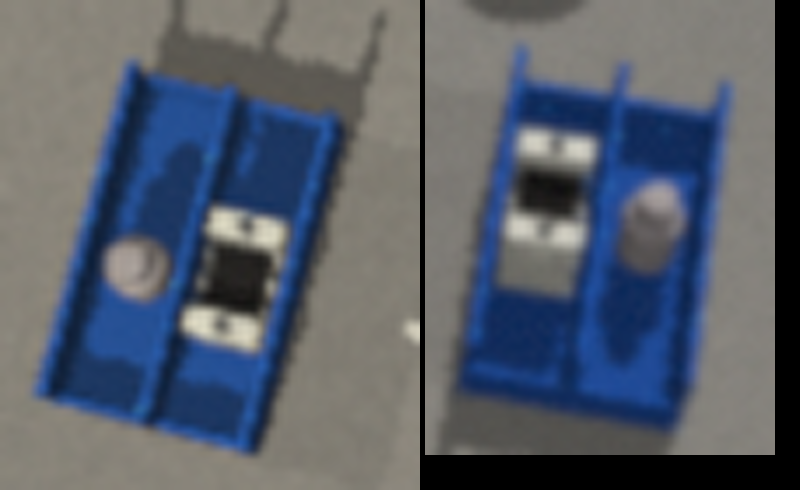

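{"op": "arm_command", "data": {"steps": [{"linear": [0, 0, 0], "turn": 0}, {"linear": [0, 0, 0], "turn": 0}, {"linear": [0, 0, -0.03], "turn": 0}, {"linear": [0, 0, -0.07], "turn": 0}, {"linear": [0, 0, -0.11], "turn": 0}], "claw": 150}}

```text
clock: 9.1
ee_pos: [370.6, -186.4, 172.5]
eef_rot: [-0.0, 0.989, -0.149, -0.0]
wrist_force: [0.1, 0.6, 0.7]
gripper_width: 35.2
```

{"op": "arm_command", "data": {"steps": [{"linear": [0.004, -0.04, 0], "turn": -8}, {"linear": [0.008, -0.085, 0], "turn": -16}, {"linear": [0.012, -0.13, 0], "turn": -24}, {"linear": [0.016, -0.175, 0], "turn": -32}, {"linear": [0.02, -0.22, 0], "turn": -40}, {"linear": [0.024, -0.265, 0], "turn": -48}, {"linear": [0.028, -0.31, 0], "turn": -56}, {"linear": [0.032, -0.355, 0], "turn": -64}, {"linear": [0.036, -0.4, 0], "turn": -72}, {"linear": [0.04, -0.44, 0], "turn": -80}], "claw": 0}}

```text
clock: 10.1
ee_pos: [538.9, 224.4, 171.1]
eef_rot: [-0.0, 0.851, 0.524, -0.0]
wrist_force: [0.7, -0.7, 0.3]
gripper_width: 84.9
```

```bash
python3 - <<'E'
from h import *
line(capture('top'),95,112)
to(555,271,120,77.2)
E
```

```text
line ang 104.24 depth 59.0 188.08203
at [540.  228.4 170.9] psi 63.9 w 85.1 F [ 0.   5.1 -0.1] t 10.15 -> lin [44.8 -5.2 51. ] turn -13.3
```

{"op": "arm_command", "data": {"steps": [{"linear": [0.025, -0.003, 0.02], "turn": -7}, {"linear": [0.044, -0.005, 0.04], "turn": -13}, {"linear": [0.044, -0.005, 0.05], "turn": -13}, {"linear": [0.044, -0.005, 0.05], "turn": -13}, {"linear": [0.044, -0.005, 0.05], "turn": -13}]}}

```text
clock: 10.65
ee_pos: [554.2, 263.0, 121.9]
eef_rot: [0.0, 0.789, 0.614, 0.0]
wrist_force: [-0.3, 0.3, 0.9]
gripper_width: 85.3
```

```bash
python3 - <<'E'
from h import *
save('scene','s5',(330,120,430,250),4)
to(555,271,11,77.2)
E
```

```text
at [554.4 263.  122.4] psi 75.8 w 85.1 F [-0.5  0.6 -0. ] t 10.7 -> lin [  7.8  -1.5 111.4] turn -1.4
```

View pics/s5.png

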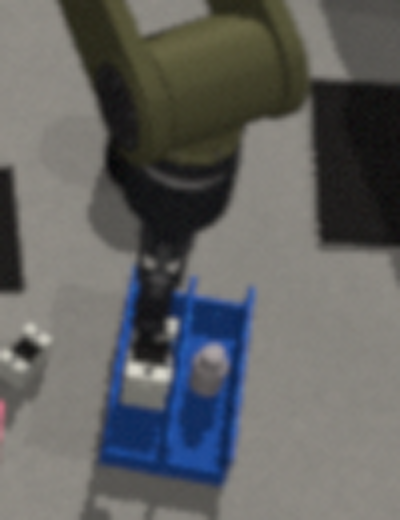

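{"op": "arm_command", "data": {"steps": [{"linear": [0.004, -0.001, 0.02], "turn": -1.4}, {"linear": [0.008, -0.001, 0.045], "turn": -1.4}, {"linear": [0.008, -0.001, 0.045], "turn": -1.4}, {"linear": [0.008, -0.001, 0.045], "turn": -1.4}]}}

```text
clock: 11.1
ee_pos: [555.5, 271.3, 77.5]
eef_rot: [0.0, 0.781, 0.624, 0.0]
wrist_force: [0.8, 0.4, 0.8]
gripper_width: 85.5
```

```bash
python3 - <<'E'
from h import *
to(555,271,11,77.2)
E
```

```text
at [555.5 271.3  77.5] psi 77.2 w 85.5 F [0.8 0.4 0.8] t 11.1 -> lin [-0.4 -0.5 66.5] turn 0.0
```

{"op": "arm_command", "data": {"steps": [{"linear": [0, 0, 0.02], "turn": 0}, {"linear": [0, 0, 0.04], "turn": 0}, {"linear": [0, 0, 0.055], "turn": 0}, {"linear": [0, 0, 0.065], "turn": 0}, {"linear": [0, 0, 0.065], "turn": 0}, {"linear": [0, 0, 0.065], "turn": 0}]}}

```text
clock: 11.7
ee_pos: [555.6, 271.8, 12.1]
eef_rot: [0.0, 0.781, 0.625, 0.0]
wrist_force: [-0.0, -0.4, -0.0]
gripper_width: 85.4
```

{"op": "arm_command", "data": {"steps": [{"linear": [0, 0, 0], "turn": 0}, {"linear": [0, 0, 0], "turn": 0}, {"linear": [0, 0, 0], "turn": 0}, {"linear": [0, 0, 0], "turn": 0}, {"linear": [0, 0, 0], "turn": 0}, {"linear": [0, 0, 0], "turn": 0}], "claw": 255, "squeeze": 40}}

```text
clock: 12.3
ee_pos: [555.6, 271.8, 12.2]
eef_rot: [0.0, 0.781, 0.625, 0.001]
wrist_force: [-1.6, -1.2, 6.8]
gripper_width: 57.6
```

{"op": "arm_command", "data": {"steps": [{"linear": [0, 0, -0.015], "turn": 0}, {"linear": [0, 0, -0.035], "turn": 0}, {"linear": [0, 0, -0.065], "turn": 0}, {"linear": [0, 0, -0.1], "turn": 0}, {"linear": [0, 0, -0.1], "turn": 0}]}}

```text
clock: 12.8
ee_pos: [556.9, 272.4, 117.2]
eef_rot: [0.001, 0.781, 0.625, 0.004]
wrist_force: [0.8, 0.5, -2.2]
gripper_width: 57.5
```

{"op": "arm_command", "data": {"steps": [{"linear": [-0.03, -0.019, 0], "turn": -4}, {"linear": [-0.06, -0.038, 0], "turn": -8}, {"linear": [-0.09, -0.056, 0], "turn": -13}, {"linear": [-0.12, -0.075, 0], "turn": -18}, {"linear": [-0.15, -0.094, 0], "turn": -22}, {"linear": [-0.183, -0.113, 0], "turn": -27}, {"linear": [-0.183, -0.113, 0], "turn": -27}, {"linear": [-0.183, -0.113, 0], "turn": -27}]}}

```text
clock: 13.6
ee_pos: [404.6, 117.7, 111.7]
eef_rot: [0.0, 0.614, 0.789, 0.0]
wrist_force: [-0.2, 0.7, -1.9]
gripper_width: 57.5
```

```bash
python3 - <<'E'
from h import *
to(405,118,14,104)
im=save('scene','s6',(250,110,430,250),4)
line(capture('top'),95,112)
E
```

```text
at [404.6 117.7 111.7] psi 104.2 w 57.5 F [-0.2  0.7 -1.9] t 13.6 -> lin [ 0.2  0.3 97.7] turn 0.2
line ang 104.24 depth 63.0 197.76245
```

View pics/s6.png

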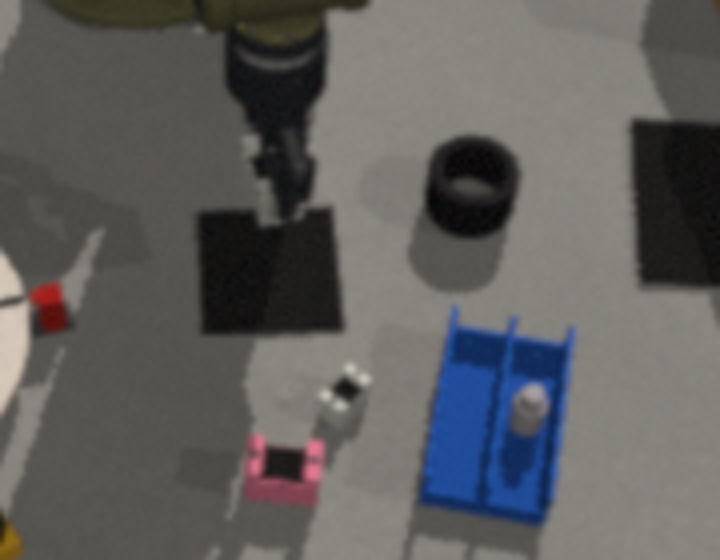

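The block is held above the mat, at crop (280,200), and the tray lane is empty. The contact still stands at (528,405). I'll lower it now.

{"op": "arm_command", "data": {"steps": [{"linear": [0, 0, 0.03], "turn": 0}, {"linear": [0, 0, 0.06], "turn": 0}, {"linear": [0, 0, 0.08], "turn": 0}, {"linear": [0, 0, 0.092], "turn": 0}, {"linear": [0, 0, 0.095], "turn": 0}, {"linear": [0, 0, 0.097], "turn": 0}, {"linear": [0, 0, 0.098], "turn": 0}, {"linear": [0, 0, 0.098], "turn": 0}]}}

```text
clock: 14.5
ee_pos: [405.1, 118.1, 13.9]
eef_rot: [0.0, 0.614, 0.79, 0.0]
wrist_force: [0.0, 0.3, -2.1]
gripper_width: 57.6
```

{"op": "arm_command", "data": {"steps": [{"linear": [0, 0, 0.001], "turn": 0}, {"linear": [0, 0, 0.001], "turn": 0}]}}

```text
clock: 14.7
ee_pos: [405.2, 118.0, 13.2]
eef_rot: [0.0, 0.614, 0.79, 0.001]
wrist_force: [-2.7, -0.2, 10.0]
gripper_width: 57.3
```

{"op": "arm_command", "data": {"steps": [{"linear": [0, 0, 0], "turn": 0}, {"linear": [0, 0, 0], "turn": 0}, {"linear": [0, 0, 0], "turn": 0}, {"linear": [0, 0, 0], "turn": 0}, {"linear": [0, 0, -0.03], "turn": 0}, {"linear": [0, 0, -0.065], "turn": 0}, {"linear": [0, 0, -0.1], "turn": 0}, {"linear": [0, 0, -0.1], "turn": 0}], "claw": 0}}

```text
clock: 15.5
ee_pos: [406.5, 118.4, 116.1]
eef_rot: [0.002, 0.614, 0.79, 0.003]
wrist_force: [-0.4, 0.4, 0.2]
gripper_width: 85.6
```

{"op": "arm_command", "data": {"steps": [{"linear": [0, 0, 0], "turn": 8}, {"linear": [0, 0, 0], "turn": 16}, {"linear": [0, 0, 0], "turn": 24}, {"linear": [0, 0, 0], "turn": 32}, {"linear": [0, 0, 0], "turn": 40}, {"linear": [0, 0, 0], "turn": 48}, {"linear": [0, 0, 0], "turn": 56}, {"linear": [0, 0, 0], "turn": 64}, {"linear": [0, 0, 0], "turn": 72}, {"linear": [0, 0, 0], "turn": 80}]}}

```text
clock: 16.5
ee_pos: [404.4, 117.9, 111.6]
eef_rot: [-0.0, 0.978, 0.208, -0.0]
wrist_force: [0.0, -0.0, 0.8]
gripper_width: 85.8
```

{"op": "arm_command", "data": {"steps": [{"linear": [0, 0, 0], "turn": 8}, {"linear": [0, 0, 0], "turn": 10}, {"linear": [0, 0, 0], "turn": 10}, {"linear": [0, 0, 0], "turn": 10}]}}

```text
clock: 16.9
ee_pos: [404.5, 117.9, 111.9]
eef_rot: [0.0, 0.992, 0.125, -0.0]
wrist_force: [0.4, -0.3, -0.0]
gripper_width: 85.6
```

```bash
python3 - <<'E'
from h import *
im=save('scene','s7',(270,130,370,210),6)
to(405,118,13,14)
h=cv2.cvtColor(im,cv2.COLOR_RGB2HSV); w=(h[...,1]<70)&(h[...,2]>120); w[:,:290]=0;w[:,345:]=0;w[:150]=0;w[:,:]&=True;w[205:]=0
n,l,s,c=cv2.connectedComponentsWithStats(w.astype(np.uint8))
for i in range(1,n):
    if 10<s[i,4]<300: print(s[i],plane('scene',[c[i]],50)[0].round(1))
E
```

```text
at [404.6 117.9 112. ] psi 14.4 w 85.6 F [0.2 0.6 0.2] t 16.95 -> lin [ 0.5  0.1 99. ] turn 0.4
[315 172  10   7  42] [430.6 126.3  50. ]
```

View pics/s7.png

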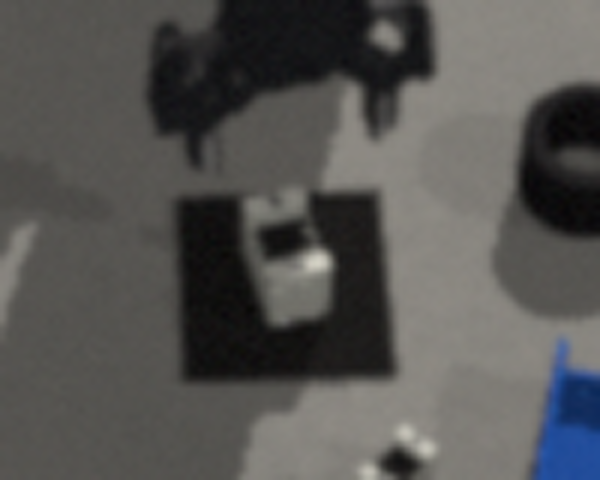

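Block stands upright on the mat at crop (285,255). The gripper is now turned across its narrow width.

{"op": "arm_command", "data": {"steps": [{"linear": [0.0005, 0, 0.03], "turn": 0.4}, {"linear": [0.0005, 0, 0.06], "turn": 0.4}, {"linear": [0.0005, 0, 0.085], "turn": 0.4}, {"linear": [0.0005, 0, 0.1], "turn": 0.4}, {"linear": [0.0005, 0, 0.1], "turn": 0.4}, {"linear": [0.0005, 0, 0.1], "turn": 0.4}]}}

```text
clock: 17.55
ee_pos: [405.3, 118.1, 12.6]
eef_rot: [-0.0, 0.993, 0.121, -0.0]
wrist_force: [0.7, 0.3, 0.8]
gripper_width: 85.1
```

{"op": "arm_command", "data": {"steps": [{"linear": [0, 0, 0], "turn": 0}, {"linear": [0, 0, 0], "turn": 0}, {"linear": [0, 0, 0], "turn": 0}, {"linear": [0, 0, 0], "turn": 0}, {"linear": [0, 0, 0], "turn": 0}, {"linear": [0, 0, 0], "turn": 0}, {"linear": [0, 0, 0], "turn": 0}], "claw": 255}}

```text
clock: 18.25
ee_pos: [405.4, 118.2, 12.8]
eef_rot: [-0.0, 0.993, 0.121, 0.0]
wrist_force: [-1.6, -0.1, 7.8]
gripper_width: 33.1
```

```bash
python3 - <<'E'
from h import *
a=np.radians(103.9)
to(494+85*np.cos(a),-224+85*np.sin(a),150,14)
E
```

```text
at [405.4 118.2  12.8] psi 13.9 w 33.1 F [-1.6 -0.1  7.8] t 18.25 -> lin [   3.9  268.4 -137.2] turn -0.1
```

{"op": "arm_command", "data": {"steps": [{"linear": [0, 0, -0.02], "turn": 0}, {"linear": [0, 0, -0.05], "turn": 0}, {"linear": [0, 0, -0.09], "turn": 0}, {"linear": [0, 0, -0.13], "turn": 0}]}}

```text
clock: 18.65
ee_pos: [404.6, 118.0, 143.6]
eef_rot: [0.0, 0.993, 0.121, -0.001]
wrist_force: [1.5, -0.6, -1.1]
gripper_width: 33.6
```

{"op": "arm_command", "data": {"steps": [{"linear": [0, 0.03, 0], "turn": 0}, {"linear": [0.001, 0.07, 0], "turn": 0}, {"linear": [0.002, 0.11, 0], "turn": 0}, {"linear": [0.002, 0.15, 0], "turn": 0}, {"linear": [0.003, 0.19, 0], "turn": 0}, {"linear": [0.004, 0.23, 0], "turn": 0}, {"linear": [0.004, 0.268, 0], "turn": 0}, {"linear": [0.004, 0.268, 0], "turn": 0}, {"linear": [0.004, 0.268, 0], "turn": 0}]}}

```text
clock: 19.55
ee_pos: [473.0, -141.4, 141.9]
eef_rot: [-0.0, 0.993, 0.12, -0.0]
wrist_force: [-0.4, 0.5, -2.9]
gripper_width: 33.6
```

```bash
python3 - <<'E'
from h import *
to(473.5,-141.5,95,14)
im=np.load('pics/t4.npy'); h=cv2.cvtColor(im,cv2.COLOR_RGB2HSV)
# blue stops tops (z=76) in t4 and scene now
for n,im in(('top',im),('scene',capture('scene'))):
    h=cv2.cvtColor(im,cv2.COLOR_RGB2HSV); b=((h[...,0]>100)&(h[...,0]<125)&(h[...,1]>110)).astype(np.uint8)
    nn,l,s,c=cv2.connectedComponentsWithStats(b)
    for i in range(1,nn):
        p=plane(n,[c[i]],76 if n=='top' else 60)[0]
        if s[i,4]>8 and np.hypot(p[0]-474,p[1]+141)<60: print(n,s[i],p.round(1),c[i].round(1))
im=save('scene','s8',(200,130,290,220),6)
line(capture('top'),95,112)
E
```

```text
at [ 473.  -141.4  141.9] psi 13.8 w 33.6 F [-0.4  0.5 -2.9] t 19.55 -> lin [ 0.5  0.2 46.9] turn -0.2
top [381 219  11   4  20] [ 508.7 -130.1   76. ] [386.  220.8]
top [387 243  10   4  17] [ 436.1 -147.3   76. ] [391.4 244.5]
scene [235 192   9   7  48] [ 511.4 -132.8   60. ] [239.  194.9]
line ang 104.29 depth 66.0 178.22302
```

I've used up the 12 views, so I'll continue from numbers. The midpoint of the stops agrees with the tool position to under 1 mm along the tangent. Descending.

{"op": "arm_command", "data": {"steps": [{"linear": [0, 0, 0.025], "turn": 0}, {"linear": [0, 0, 0.05], "turn": 0}, {"linear": [0, 0, 0.057], "turn": 0}, {"linear": [0, 0, 0.064], "turn": 0}, {"linear": [0, 0, 0.064], "turn": 0}]}}

```text
clock: 20.2
ee_pos: [473.5, -140.8, 78.3]
eef_rot: [-0.0, 0.993, 0.121, -0.0]
wrist_force: [-0.3, -0.7, -2.2]
gripper_width: 33.0
```

{"op": "arm_command", "data": {"steps": [{"linear": [0, 0, 0.006], "turn": 0}, {"linear": [0, 0, 0.012], "turn": 0}, {"linear": [0, 0, 0.018], "turn": 0}, {"linear": [0, 0, 0.023], "turn": 0}, {"linear": [0, 0, 0.025], "turn": 0}, {"linear": [0, 0, 0.025], "turn": 0}]}}

```text
clock: 20.8
ee_pos: [473.3, -141.1, 53.0]
eef_rot: [-0.0, 0.993, 0.121, -0.0]
wrist_force: [0.2, -0.2, -2.4]
gripper_width: 33.2
```

```bash
python3 - <<'E'
from h import *
to(473.0,-141.4,50,14)
line(capture('top'),95,112)
E
```

```text
at [ 473.3 -141.1   53. ] psi 13.9 w 33.2 F [ 0.2 -0.2 -2.4] t 20.8 -> lin [-0.4  0.2  3. ] turn -0.1
line ang 104.79 depth 59.0 90.59546
```

{"op": "arm_command", "data": {"steps": [{"linear": [0, 0, 0.001], "turn": 0}, {"linear": [0, 0, 0.002], "turn": 0}, {"linear": [0, 0, 0.002], "turn": 0}]}}

```text
clock: 21.15
ee_pos: [473.4, -141.1, 51.3]
eef_rot: [-0.0, 0.993, 0.121, -0.0]
wrist_force: [-0.1, -1.0, -1.9]
gripper_width: 33.1
```

{"op": "arm_command", "data": {"steps": [{"linear": [0, 0, 0.001], "turn": 0}, {"linear": [0, 0, 0.001], "turn": 0}]}}

```text
clock: 21.35
ee_pos: [473.4, -141.1, 50.2]
eef_rot: [-0.0, 0.993, 0.121, -0.0]
wrist_force: [-0.8, -0.2, -2.3]
gripper_width: 33.1
```

{"op": "arm_command", "data": {"steps": [{"linear": [0, 0, 0.001], "turn": 0}, {"linear": [0, 0, 0.001], "turn": 0}]}}

```text
clock: 21.55
ee_pos: [473.8, -141.1, 49.8]
eef_rot: [0.0, 0.993, 0.121, 0.0]
wrist_force: [-0.7, 1.2, 4.1]
gripper_width: 33.2
```

{"op": "arm_command", "data": {"steps": [{"linear": [0, 0, 0], "turn": 0}, {"linear": [0, 0, 0], "turn": 0}, {"linear": [0, 0, 0], "turn": 0}, {"linear": [0, 0, 0], "turn": 0}, {"linear": [0, 0, -0.02], "turn": 0}, {"linear": [0, 0, -0.05], "turn": 0}, {"linear": [0, 0, -0.09], "turn": 0}, {"linear": [0, 0, -0.12], "turn": 0}], "claw": 80}}

```text
clock: 22.35
ee_pos: [473.6, -141.2, 171.4]
eef_rot: [0.0, 0.993, 0.121, 0.001]
wrist_force: [-0.4, -1.1, 0.5]
gripper_width: 58.4
```

{"op": "arm_command", "data": {"steps": [{"linear": [0, -0.04, 0], "turn": 0}, {"linear": [0, -0.08, 0], "turn": 0}, {"linear": [0, -0.12, 0], "turn": 0}, {"linear": [0, -0.16, 0], "turn": 0}, {"linear": [0, -0.2, 0], "turn": 0}, {"linear": [0, -0.24, 0], "turn": 0}, {"linear": [0, -0.28, 0], "turn": 0}, {"linear": [0, -0.28, 0], "turn": 0}, {"linear": [0, -0.28, 0], "turn": 0}]}}

```text
clock: 23.25
ee_pos: [406.0, 131.2, 169.3]
eef_rot: [0.0, 0.993, 0.122, 0.0]
wrist_force: [0.0, 0.4, -0.8]
gripper_width: 58.6
```

```bash
cat > fin.py <<'E'
from h import *
to(473,-141,170,14)
t=capture('top');s=capture('scene');line(t,95,112)
np.save('pics/tf.npy',t);np.save('pics/sf.npy',s)
for n,im in(('top',t),('scene',s)):
    h=cv2.cvtColor(im,cv2.COLOR_RGB2HSV)
    for nm,m,z in(('grey',(h[...,1]<35)&(h[...,2]>120),87),('blue',(h[...,0]>100)&(h[...,0]<125)&(h[...,1]>110),76),('dark',h[...,2]<45,75),('red',((h[...,0]<6)|(h[...,0]>174))&(h[...,1]>150),44)):
        nn,l,st_,c=cv2.connectedComponentsWithStats(m.astype(np.uint8))
        for i in range(1,nn):
            p=plane(n,[c[i]],z)[0]
            if 6<st_[i,4]<400 and np.hypot(p[0]-473,p[1]+141)<(90 if nm=='red' else 48): print(n,nm,st_[i,4],c[i].round(1),p.round(1))
E
python3 fin.py
```

```text
at [406.  131.2 169.3] psi 14.0 w 58.6 F [ 0.   0.4 -0.8] t 23.25 -> lin [ -0.9 280.3  -0.7] turn 0.0
line ang 104.05 depth 62.0 198.44531
top grey 112 [387.9 233.1] [ 470.3 -134.3   87. ]
top blue 16 [385.6 220.9] [ 508.5 -128.9   76. ]
top blue 18 [392.2 244. ] [ 437.6 -149.8   76. ]
top dark 64 [389.  232.8] [ 472.1 -139.8   75. ]
top red 47 [363.6 237.9] [455.6 -64.9  44. ]
scene dark 28 [236.2 181. ] [ 468.  -142.5   75. ]
scene red 67 [262.1 186.4] [469.7 -63.   44. ]
```

```bash
python3 - <<'E'
from h import *
c=(494,-224); a=np.radians(np.linspace(92,116,241))
for n,f in(('top','tf'),('scene','sf')):
    im=np.load(f'pics/{f}.npy').astype(np.float32); red=im[...,0]-np.maximum(im[...,1],im[...,2]); g=im.mean(2)
    def prof(I,r,z):
        q=proj(n,np.c_[c[0]+r*np.cos(a),c[1]+r*np.sin(a),0*a+z]).astype(np.float32); return cv2.remap(I,q[:,:1],q[:,1:],1).ravel()
    for r in(122,127,132,136):
        p=prof(g,r,42); w=np.clip(np.median(p)-p-40,0,None); print(n,'line',r,np.degrees((a*w).sum()/w.sum()).round(2),w.max().round())
    for r in(146,150,155,160,165):
        w=np.clip(prof(red,r,44)-40,0,None); print(n,'ptr',r,np.degrees((a*w).sum()/max(w.sum(),1)).round(2),w.max().round())
E
```

```text
top line 122 104.02 86.0
top line 127 104.17 106.0
top line 132 104.07 104.0
top line 136 104.01 88.0
top ptr 146 0.0 0.0
top ptr 150 103.52 61.0
top ptr 155 103.6 93.0
top ptr 160 103.51 94.0
top ptr 165 103.56 90.0
scene line 122 103.92 66.0
scene line 127 103.92 67.0
scene line 132 103.98 77.0
scene line 136 103.97 66.0
scene ptr 146 0.0 0.0
scene ptr 150 103.12 47.0
scene ptr 155 101.93 86.0
scene ptr 160 100.86 94.0
scene ptr 165 100.68 86.0
```

```bash
python3 - <<'E'
from h import *
b=np.load('pics/s0.npy').astype(int)
a=np.load('pics/sf.npy').astype(int)
for nm,(x,y,r) in dict(contact=(382,211,9),tape=(368,155,14),insul=(314,270,14)).items():
    print(nm,np.abs(a-b)[y-r:y+r,x-r:x+r].mean().round(1))
manip.finish_job(); print(monitor.get_state()['clock'])
E
```

```text
contact 3.9
tape 2.5
insul 9.4
the job is handed in; nothing more can be done
the job is handed in; nothing more can be done
```

The job is done and handed in at about 23 s on the robot's clock (the limit is 72 s). The clamp block stands in the orange station between the two stops, and the black line is at the pointer to within about 1 mm.

- **Turning the table:** I caged peg_a loosely between the fingers and turned the table clockwise by about 93°. It passed +0.45 rad with wrist force at noise level (about 1 N), so I met no catch and did not press the button.
- **Moving the block:** I lifted it out of its lane by its ends, stood it on the 130 x 120 mm mat and let go. I then took it again across its flanks (opening 33 mm), set it in the station, released it and drew the arm back.

**Last checks**
- **Line and pointer:** in the top camera the line is at 104.05° and the pointer's body at 103.55°, about 1.2 mm apart at the rim. An earlier reading put the pointer's tip at 104.2°. The scene camera put the line at about 103.95°, but its pointer reading disagreed (100.7–103.1°). I set that aside because it probably sees the pointer's side. I did not correct the small difference.
- **Block:** its centre measured (472, -140), against a midpoint between the stops of (473, -139). I checked this from numbers only, because my picture views were used up.
- **Bystanders:** between the first and last scene pictures, the contact and tape areas barely changed (3.9 and 2.5 grey levels). The insulator's area changed more (9.4). I put that down to the arm's shadow without confirming it; I never sent the arm to the insulator.

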